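# Sort the laundry-tablet canisters by weight

## Robot

A 7-joint arm with a two-finger parallel gripper is mounted at the origin on the work surface. World frame = base frame: x ahead of the robot, y to its left, z up, the work surface at z = 0. Lengths are in m, angles in rad, forces in N, time in s.
With the tool pointing down it reaches from about 0.4 to 0.875 m from the base axis. Payload 6.5 kg.
Tool frame: the origin (TCP) lies at the very end of the fingers, on their centre line; the grasp point (between the pads) lies 19 mm behind it; z points along the fingers, y is the line along which they close (so a half turn about z gives the same grasp; the last joint's range is limited). The gripper opens to 85 mm and grips with 20 to 120 N. Pads are 22 mm wide; open, the fingers measure 114 mm over their backs; the gripper's body (76 mm by 85 mm) begins 54 mm behind the grasp point. The pads swing forward as they close: fully open they stand 13 mm farther back than shut.
Start: joints at [-1.349, 0.536, -0.004, 1.538, 0.003, 1.067, -0.071], TCP at [0.184, 0.623, 0.198] pointing down, gripper open.
Joint ranges: [-2.7, 2.7], [-0.37, 2.16], [-1.27, 1.26], [0.24, 2.4], [-1.31, 4.45], [0.19, 1.91], [-2.76, 2.76]. Speed limits (rad/s): [2.39, 2.39, 3.14, 3.14, 3.14, 3.14, 3.14].

## Interface

Orientations are given as a rotation vector (axis times angle).
In Python, from rig import bot gives the robot as it stands. Calls block until the motion is done:
- bot.move_ptp(position, orientation): joint-space move of the TCP to a pose.
- bot.move_linear(position, attitude=None, v=0.15, force_limit=None): straight line of the TCP; attitude=None keeps the orientation; v is the mean speed in m/s. With force_limit (N) it stops when the force on the tool has changed by that much, and returns True; else False.
- bot.set_joints(angles): joint-space move.
- bot.command_gripper(opening): opening from 0.0 (shut) to 1.0 (fully open); the grip force is fixed at half the most; returns when the fingers have stopped.
- bot.wait(seconds).
- bot.ik(position, orientation): joint angles nearest the present ones, or None.
- bot.read_camera(name): name is "scene" or "top" or "wrist"; returns the picture (400x640x3 uint8, red, green, blue); there is no depth.
- bot.camera_model(name): a dict with "intrinsics" (3x3 intrinsics, pixels), "D" ([k1, k2, p1, p2, k3] as OpenCV has them; the pictures are not rectified), "view" (4x4, takes a point from world to camera coordinates); the wrist camera has in their place "mount" (4x4, takes a point from camera to tool coordinates, whose origin is the TCP and whose axes are the flange's). Camera axes: x right, y down, z forward; pixel columns grow to the right and rows downward; lengths in m; the calibration is good to about 2 mm. A picture is of the moment at which its call begins: read the wrist's pose just before it. camera_model takes no time and is no camera call.
A pose or a line that the arm cannot do raises bot.IKError and nothing moves.
- bot.sign_off(): hands the job in; it is judged then, once.
Readings, each from a call of its own:
- bot.current_clock(): time.
- bot.current_q(): joint angles.
- bot.current_qd(): joint speeds.
- bot.current_joint_efforts(): joint torques, N m.
- bot.current_tool_pos(): TCP position.
- bot.current_tcp_rot(): TCP orientation.
- bot.current_force(): force on the tool from outside, world axes, zero at the start.
- bot.current_torque(): the same for the moment, N m.
- bot.current_opening(): opening from 0.0 (shut) to 1.0 (fully open).
- bot.current_grip_force(): force on a finger pad.
Only numpy, scipy, OpenCV 4.12 (cv2) and the standard library are available. Lean on these libraries where they do the work, as an engineer would, in place of code of your own. Each camera call takes 0.05 s, during which the arm holds its last target. There are 200 camera calls.

## Task

Three look-alike lidded canisters stand under the wire rack: one is full of laundry tablets, one about half full and one all but empty, and only their weight tells which. Stand the full one on the round wooden board and the all-but-empty one in the open grey refill box, both upright and set down rather than dropped, and leave the half-full one standing under the rack. Do not disturb the bottles, jar and tin around them.

Things in the scene. Friction and masses are not known exactly. Their poses are not given: they have to be found in the camera images.
- canister_a: One of three canisters that look exactly alike: upright white plastic cylinder, 56 mm across, 118 mm tall, the top 16 mm a black lid of the same width. Loose; origin at the centre of its underside, z up its axis. Starts under the rack at the +y end of the row. Hidden hard tablets inside can shift by a few mm. Which canister is full, half full or all but empty changes every time and cannot be seen.
- canister_b: Looks the same as canister_a; starts in the middle of the row. Weights of the three with their contents: full about 0.52 kg (0.47 to 0.57), half full 0.31 kg (0.28 to 0.34), all but empty 0.135 kg (0.125 to 0.145), in an order that changes every time.
- canister_c: Looks the same as canister_a; starts at the -y end of the row.
- rack: Fixed wire rack on the counter, open on all sides, no floor. Origin on the counter under its centre, x away from the robot (yaw within 0.15 rad), y to the robot's left. Top: seven 8 mm steel bars along y, 580 mm long, at x = -105 to 105 mm every 35 mm, undersides 285 mm up; end bars along x at y = +-290 mm, on 12 mm posts at x = -30 and 100 mm. A plant and a carton stand on its rear ends.
- rack_front (a point): Middle of the rack's front top bar, 289 mm up. The canisters stand 120 mm apart in a row along the rack's y, 29 to 41 mm behind this bar, so the bars are above them: a hand reaches them only from the robot's side under this bar, leaning about 27 to 40 degrees from vertical.
- board: Fixed round wooden board, 140 mm in diameter, 12 mm thick, flat top; origin at the centre of its underside on the counter. Place for the full canister. It may be on either side.
- refill_box: Fixed open grey plastic box, 150 x 150 mm outside, 50 mm high, walls and floor 5 mm thick; origin at the centre of its underside on the counter. Place for the all-but-empty canister. It may be on either side.
- tall_bottle: Bystander: white bottle with a black cap, 70 mm in diameter, 225 mm tall, loose, under the rack near its +y end; origin at the centre of its underside.
- short_bottle: Bystander: white bottle with a black cap, 60 mm in diameter, 175 mm tall, loose, under the rack near its -y end; origin at the centre of its underside.
- jar: Bystander: glass jar, 60 mm in diameter, 70 mm tall, loose, behind the canisters under the rack; origin at the centre of its underside.
- tin: Bystander: metal tin, 70 mm in diameter, 50 mm tall, loose, behind the canisters under the rack; origin at the centre of its underside.
There are look-alikes about, which are no part of the job. Leave any turquoise or yellow look-alike of the canister_a alone.

How it is judged:
At the end, for the whole second after the job is handed in: The full canister stands on the round board (centres within 55 mm; it bears more than 3.9 N on it), the all-but-empty one on the refill box's floor (less than 2.1 N), the half-full one on the counter under the rack; all upright within 0.1 rad and at rest (((horizontal distance between canister_a and board below 0.055 m and contact force between canister_a and board between 3.9 and 7 N and x of canister_b in the frame of refill_box between -0.06 and 0.06 m and y of canister_b in the frame of refill_box between -0.06 and 0.06 m and z of canister_b in the frame of refill_box below 0.015 m and contact force between canister_b and refill_box between 0.7 and 2.1 N and x of canister_c in the frame of rack between -0.105 and 0.105 m and y of canister_c in the frame of rack between -0.27 and 0.27 m and height (world z) of canister_c below 0.006 m) or (horizontal distance between canister_a and board below 0.055 m and contact force between canister_a and board between 3.9 and 7 N and x of canister_c in the frame of refill_box between -0.06 and 0.06 m and y of canister_c in the frame of refill_box between -0.06 and 0.06 m and z of canister_c in the frame of refill_box below 0.015 m and contact force between canister_c and refill_box between 0.7 and 2.1 N and x of canister_b in the frame of rack between -0.105 and 0.105 m and y of canister_b in the frame of rack between -0.27 and 0.27 m and height (world z) of canister_b below 0.006 m) or (horizontal distance between canister_b and board below 0.055 m and contact force between canister_b and board between 3.9 and 7 N and x of canister_a in the frame of refill_box between -0.06 and 0.06 m and y of canister_a in the frame of refill_box between -0.06 and 0.06 m and z of canister_a in the frame of refill_box below 0.015 m and contact force between canister_a and refill_box between 0.7 and 2.1 N and x of canister_c in the frame of rack between -0.105 and 0.105 m and y of canister_c in the frame of rack between -0.27 and 0.27 m and height (world z) of canister_c below 0.006 m) or (horizontal distance between canister_b and board below 0.055 m and contact force between canister_b and board between 3.9 and 7 N and x of canister_c in the frame of refill_box between -0.06 and 0.06 m and y of canister_c in the frame of refill_box between -0.06 and 0.06 m and z of canister_c in the frame of refill_box below 0.015 m and contact force between canister_c and refill_box between 0.7 and 2.1 N and x of canister_a in the frame of rack between -0.105 and 0.105 m and y of canister_a in the frame of rack between -0.27 and 0.27 m and height (world z) of canister_a below 0.006 m) or (horizontal distance between canister_c and board below 0.055 m and contact force between canister_c and board between 3.9 and 7 N and x of canister_a in the frame of refill_box between -0.06 and 0.06 m and y of canister_a in the frame of refill_box between -0.06 and 0.06 m and z of canister_a in the frame of refill_box below 0.015 m and contact force between canister_a and refill_box between 0.7 and 2.1 N and x of canister_b in the frame of rack between -0.105 and 0.105 m and y of canister_b in the frame of rack between -0.27 and 0.27 m and height (world z) of canister_b below 0.006 m) or (horizontal distance between canister_c and board below 0.055 m and contact force between canister_c and board between 3.9 and 7 N and x of canister_b in the frame of refill_box between -0.06 and 0.06 m and y of canister_b in the frame of refill_box between -0.06 and 0.06 m and z of canister_b in the frame of refill_box below 0.015 m and contact force between canister_b and refill_box between 0.7 and 2.1 N and x of canister_a in the frame of rack between -0.105 and 0.105 m and y of canister_a in the frame of rack between -0.27 and 0.27 m and height (world z) of canister_a below 0.006 m)) and angle between each of canister_a, canister_b, canister_c's own z axis and vertical below 0.1 rad and linear speed of each of canister_a, canister_b, canister_c below 0.02 m/s); the robot touches nothing.
It fails at once if a bottle, the jar or the tin under the rack is shifted by more than 30 mm or tipped (distance of any of tall_bottle, short_bottle, jar, tin from where it was at the start of the episode above 0.03 m or angle between any of tall_bottle, short_bottle, jar, tin's own z axis and vertical above 0.35 rad).
It fails at once if a canister is tipped more than 45 degrees from upright (angle between any of canister_a, canister_b, canister_c's own z axis and vertical above 0.785 rad).
It fails at once if a canister is dropped (falls faster than 0.4 m/s, unheld by the fingers) or slammed on the board or box (above 80 N) ((contact force between canister_a and the fingers below 0.1 N and linear speed of canister_a above 0.4 m/s) or (contact force between canister_b and the fingers below 0.1 N and linear speed of canister_b above 0.4 m/s) or (contact force between canister_c and the fingers below 0.1 N and linear speed of canister_c above 0.4 m/s) or contact force between any of canister_a, canister_b, canister_c and board above 80 N or contact force between any of canister_a, canister_b, canister_c and refill_box above 80 N).
It also fails if it takes over 72 s, if anything falls off the work surface, if the arm or the gripper's body presses on something with over 40 N, if the wrist force passes 120 N, or if a joint passes its speed limit or range.

## Working session

There is one attempt and no reset: what is moved stays moved. The work goes in short steps, each a Python script; the robot and the scene stay as the last script left them, time stands still between calls to the robot, and variables do not carry over. Pictures are saved under pics/ and viewed, at most 10 in all, crops included, and the job is handed in when it is done.

```bash
mkdir -p pics; ls; python3 - <<'E'
from rig import bot
import cv2,numpy as np
for n in("scene","top"):
    im=bot.read_camera(n); cv2.imwrite(f"pics/{n}0.png",im[:,:,::-1])
    m=bot.camera_model(n); print(n,np.round(m["intrinsics"],1).tolist(),m["D"],np.round(m["view"],3).tolist())
m=bot.camera_model("wrist");print(np.round(m["mount"],3).tolist(),np.round(m["intrinsics"],1).tolist())
print(bot.current_tool_pos(),bot.current_tcp_rot(),bot.current_clock(),bot.current_force())
E
```

```text
pics
scene [[493.9, 0.0, 317.1], [0.0, 493.9, 199.3], [0.0, 0.0, 1.0]] [-0.10909074  0.          0.          0.          0.        ] [[-0.964, -0.265, 0.007, 0.593], [-0.227, 0.815, -0.534, 0.242], [0.136, -0.516, -0.846, 1.452], [0.0, 0.0, 0.0, 1.0]]
top [[437.9, 0.0, 308.6], [0.0, 437.9, 194.9], [0.0, 0.0, 1.0]] [0.04011518 0.         0.         0.         0.        ] [[-0.027, -1.0, 0.006, 0.02], [-0.986, 0.025, -0.166, 0.613], [0.166, -0.01, -0.986, 1.255], [0.0, 0.0, 0.0, 1.0]]
[[-0.001, -0.964, -0.267, 0.068], [1.0, -0.001, -0.001, -0.0], [0.0, -0.267, 0.964, -0.177], [0.0, 0.0, 0.0, 1.0]] [[280.5, 0.0, 315.0], [0.0, 280.5, 198.8], [0.0, 0.0, 1.0]]
[0.18433405 0.62265327 0.19716428] [-4.50362016e-01 -3.10903590e+00  2.58026575e-03] 0.1 [-0.40682872 -0.38875108  0.09852567]
```

View pics/scene0.png

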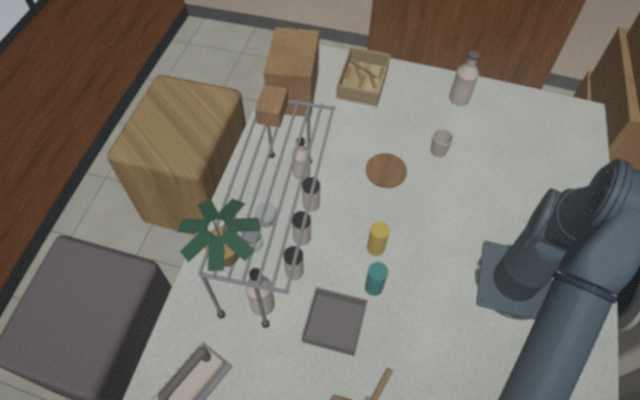

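View pics/top0.png

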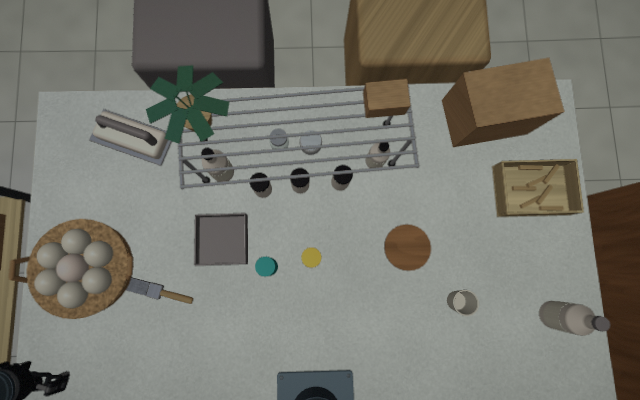

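The top view shows the lids at about (260,183), (300,178), (343,175). The box is at (220,240), the board at (408,247), and the turquoise and yellow decoys at (265,267) and (312,258). The front bar runs from (183,187) to (417,166). I'll enlarge both views.

```bash
cat > h.py <<'E'
import numpy as np,cv2
from rig import bot
from scipy.spatial.transform import Rotation as R
def ray(n,px):
    m=bot.camera_model(n);V=np.array(m["view"])
    u=cv2.undistortPoints(np.array([[px]],float),np.array(m["intrinsics"]),np.array(m["D"]))[0,0]
    Rt=V[:3,:3]; c=-Rt.T@V[:3,3]; return c,Rt.T@np.array([u[0],u[1],1])
def at(n,px,z):
    c,d=ray(n,px); return (c+d*(z-c[2])/d[2])[:2]
def proj(n,p):
    m=bot.camera_model(n);V=np.array(m["view"])
    return cv2.projectPoints(np.array([p],float),V[:3,:3],V[:3,3],np.array(m["intrinsics"]),np.array(m["D"]))[0][0,0]
E
python3 - <<'E'
from h import *
for k,px,z in [("can1",(260,182),.118),("can2",(300,178),.118),("can3",(343,175),.118),("box tl",(195,214),.05),("box tr",(246,214),.05),("box br",(247,265),.05),("box bl",(196,266),.05),("board",(408,247),.012),("barL",(183,187),.289),("barR",(417,166),.289),("turq",(265,267),.118),("yel",(312,258),.118)]:
    print(k,at("top",px,z).round(3))
t=cv2.imread("pics/top0.png")[140:280,170:440]; s=cv2.imread("pics/scene0.png")[160:310,230:330]
cv2.imwrite("pics/tz.png",cv2.resize(t,None,fx=2.96,fy=2.96,interpolation=3)); cv2.imwrite("pics/sz.png",cv2.resize(s,None,fx=4,fy=4,interpolation=3))
E
```

```text
can1 [0.643 0.142]
can2 [0.651 0.028]
can3 [ 0.657 -0.095]
box tl [0.565 0.341]
box tr [0.561 0.191]
box br [0.412 0.188]
box bl [0.413 0.335]
board [ 0.453 -0.291]
barL [0.6   0.311]
barR [ 0.638 -0.262]
turq [0.404 0.13 ]
yel [0.425 0.   ]
```

View pics/tz.png

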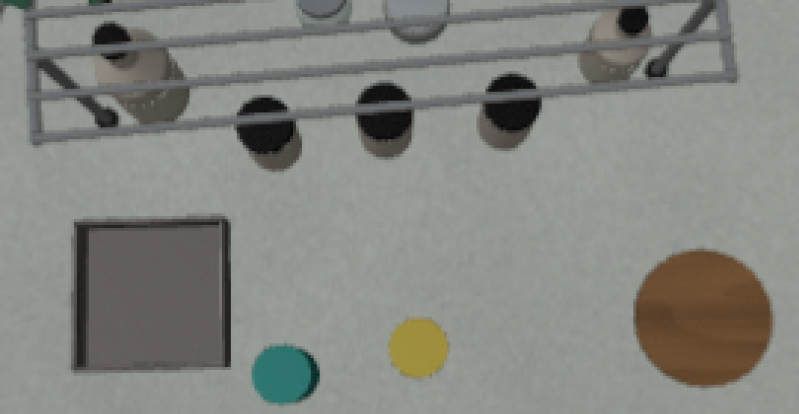

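View pics/sz.png

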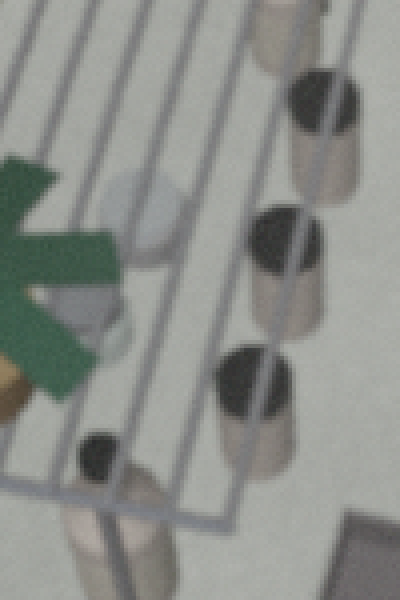

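```bash
cat >> h.py <<'E'
f=lambda x,y:((x+.5)/2.96-.5+170,(y+.5)/2.96-.5+140)
g=lambda x,y:((x+.5)/4-.5+230,(y+.5)/4-.5+160)
L,Rr=at("top",f(37,138),.289),at("top",f(736,77),.289)
yaw=np.arctan2(-(L-Rr)[0],(L-Rr)[1])
TH=np.radians(34)
def att(psi,th=TH):
    # tool y = horizontal, tool z leaning outward along yaw psi, camera on the robot's side
    c,s=np.cos(psi),np.sin(psi)
    z=np.array([np.sin(th)*c,np.sin(th)*s,-np.cos(th)]); y=np.array([-s,c,0]); x=np.cross(y,z)
    return R.from_matrix(np.c_[x,y,z]).as_rotvec(), z
def tcp(xy,z,psi):
    r,zz=att(psi); return np.r_[xy,z]+zz*.024, r   # pads at xy,z when closed on 56 mm
E
python3 - <<'E'
from h import *
print("bar",L,Rr,"mid",(L+Rr)/2,"yaw",yaw)
rx=np.array([np.cos(yaw),np.sin(yaw)])
for a,b in [((266,125),(255,381)),((384,111),(287,240)),((512,102),(325,102))]:
    p,q=at("top",f(*a),.118),at("scene",g(*b),.118)
    print(p.round(4),q.round(4),"behind bar",((p-L)@rx).round(4),((q-L)@rx).round(4))
print("board",at("top",f(703,318),.012)); print("box",np.mean([at("top",f(*c),.05) for c in((77,222),(229,217),(229,367),(74,370))],0))
for n,xy,z,ps in [("via",(.40,.15),.32,.2)]+[("c",p,zz,yaw) for p in((.64,.142),(.652,.027),(.66,-.095)) for zz in(.088,.2)]+[("board",(.453,-.291),zz,ps) for zz in(.1,.2) for ps in(-.5,-.2,yaw)]+[("box",(.488,.264),zz,ps) for zz in(.093,.2) for ps in(.5,.2,yaw)]:
    q=bot.ik(*tcp(np.array(xy),z,ps)); print(n,xy,z,ps,None if q is None else np.round(q,2))
E
```

```text
bar [0.60228427 0.31264827] [ 0.63895714 -0.26489009] mid [0.62062071 0.02387909] yaw 0.0634134539290453
[0.6429 0.1429] [0.6432 0.1485] behind bar 0.0298 0.0304
[0.6537 0.0295] [0.6534 0.0347] behind bar 0.0334 0.0334
[ 0.6594 -0.094 ] [ 0.6595 -0.088 ] behind bar 0.0313 0.0317
board [ 0.45284243 -0.28867777]
box [0.48994288 0.26317585]
via (0.4, 0.15) 0.32 0.2 [-0.44 -0.29 -0.19  2.39  0.38  0.52  0.86]
c (0.64, 0.142) 0.088 0.0634134539290453 [ 0.33  0.77 -0.9   2.09  1.84  0.68 -0.26]
c (0.64, 0.142) 0.2 0.0634134539290453 [-0.38  0.35 -0.    2.08  0.89  0.23  0.43]
c (0.652, 0.027) 0.088 0.0634134539290453 [ 0.57  0.76 -0.89  2.1   1.9   0.54 -0.11]
c (0.652, 0.027) 0.2 0.0634134539290453 [ 0.18  0.36 -0.37  2.08  0.93  0.21  0.64]
c (0.66, -0.095) 0.088 0.0634134539290453 [ 0.68  0.69 -0.7   2.06  1.91  0.27  0.03]
c (0.66, -0.095) 0.2 0.0634134539290453 [-0.    0.37  0.16  2.05 -0.9   0.21  2.6 ]
board (0.453, -0.291) 0.1 -0.5 None
board (0.453, -0.291) 0.1 -0.2 [ 1.38  0.6  -0.87  2.32  2.31  0.22 -0.17]
board (0.453, -0.291) 0.1 0.0634134539290453 [ 1.63  0.78 -1.09  2.24  1.37  0.22  1.15]
board (0.453, -0.291) 0.2 -0.5 [ 1.31  0.27 -0.9   2.31  1.34  0.23  0.29]
board (0.453, -0.291) 0.2 -0.2 [ 1.67  0.44 -1.19  2.26  0.89  0.22  1.17]
board (0.453, -0.291) 0.2 0.0634134539290453 [ 1.63  0.44 -1.04  2.19 -0.11  0.28  2.46]
box (0.488, 0.264) 0.093 0.5 [ 0.27  0.74 -1.07  2.33  2.01  0.67 -0.28]
box (0.488, 0.264) 0.093 0.2 [-0.63  0.47 -0.16  2.34  2.02  0.41 -0.93]
box (0.488, 0.264) 0.093 0.0634134539290453 [-1.05  0.49  0.27  2.33  1.91  0.29 -1.07]
box (0.488, 0.264) 0.2 0.5 [ 0.04  0.26 -0.73  2.28  1.33  0.24  0.2 ]
box (0.488, 0.264) 0.2 0.2 [-1.11  0.21  0.39  2.31  1.07  0.25  0.01]
box (0.488, 0.264) 0.2 0.0634134539290453 [-1.16  0.24  0.38  2.28  1.02  0.35 -0.1 ]
```

```bash
python3 - <<'E'
from h import *
p=bot.current_tool_pos(); r=R.from_rotvec(bot.current_tcp_rot())
for a in(.3,-.3): print(np.round(bot.ik(p,(r*R.from_euler('z',a)).as_rotvec())-bot.current_q(),2))
bot.set_joints([-1.2,.2,0,2.0,0,.4,0])
print(bot.current_tool_pos(),R.from_rotvec(bot.current_tcp_rot()).as_matrix().round(2).tolist(),bot.current_clock())
E
```

```text
[-0.05 -0.    0.07  0.   -0.04 -0.   -0.27]
[ 0.05  0.   -0.07 -0.    0.04  0.    0.27]
[0.27742871 0.5906569  0.26455237] [[-0.93, 0.31, 0.19], [0.36, 0.8, 0.48], [0.0, 0.52, -0.86]] 0.7833
```

```bash
python3 - <<'E'
from h import *
bot.set_joints([-.9,.2,0,2.3,3.1,.25,-1.57])
print(bot.current_tool_pos(),R.from_rotvec(bot.current_tcp_rot()).as_matrix().round(2).tolist(),bot.current_clock())
for n,xy,z,ps in [("c",p,zz,yaw) for p in((.56,.14),(.643,.142),(.652,.027),(.66,-.095)) for zz in(.088,.2)]+[("board",(.453,-.291),zz,ps) for zz in(.1,.2) for ps in(-.5,-.2,yaw)]+[("box",(.488,.264),zz,ps) for zz in(.093,.2) for ps in(.5,.2,yaw)]:
    q=bot.ik(*tcp(np.array(xy),z,ps)); print(n,xy,z,round(ps,2),None if q is None else np.round(q,2))
E
```

```text
[0.44423491 0.4828176  0.25384798] [[-0.42, -0.76, 0.49], [-0.47, 0.65, 0.6], [-0.78, 0.02, -0.63]] 3.4
c (0.56, 0.14) 0.088 0.06 [-0.74  0.52  0.35  2.33  2.88  0.23 -1.72]
c (0.56, 0.14) 0.2 0.06 [-0.46  0.23  0.01  2.26  1.15  0.23  0.11]
c (0.643, 0.142) 0.088 0.06 [-0.37  0.57 -0.01  2.12  2.14  0.21 -0.84]
c (0.643, 0.142) 0.2 0.06 [ 0.46  0.6  -1.08  2.03  1.44  0.68  0.1 ]
c (0.652, 0.027) 0.088 0.06 [-0.43  0.59  0.38  2.16  3.83  0.22 -2.4 ]
c (0.652, 0.027) 0.2 0.06 [ 0.72  0.58 -1.08  2.05  1.39  0.54  0.34]
c (0.66, -0.095) 0.088 0.06 [-0.02  0.59  0.19  2.1   4.14  0.24 -2.45]
c (0.66, -0.095) 0.2 0.06 [ 0.97  0.62 -1.08  2.    1.24  0.45  0.72]
board (0.453, -0.291) 0.1 -0.5 None
board (0.453, -0.291) 0.1 -0.2 [ 0.19  0.5   0.54  2.39  4.22  0.54 -2.33]
board (0.453, -0.291) 0.1 0.06 [ 1.63  0.78 -1.09  2.24  1.37  0.22  1.15]
board (0.453, -0.291) 0.2 -0.5 [ 1.31  0.27 -0.9   2.31  1.34  0.23  0.29]
board (0.453, -0.291) 0.2 -0.2 [ 1.67  0.44 -1.19  2.26  0.89  0.22  1.17]
board (0.453, -0.291) 0.2 0.06 [ 1.63  0.44 -1.04  2.19 -0.11  0.28  2.46]
box (0.488, 0.264) 0.093 0.5 [-0.7   0.45  0.1   2.38  3.05  0.28 -1.6 ]
box (0.488, 0.264) 0.093 0.2 [-1.08  0.49  0.37  2.36  2.47  0.24 -1.47]
box (0.488, 0.264) 0.093 0.06 [-1.23  0.53  0.49  2.33  2.13  0.2  -1.32]
box (0.488, 0.264) 0.2 0.5 [ 0.33  0.37 -1.07  2.27  1.43  0.39  0.16]
box (0.488, 0.264) 0.2 0.2 [ 0.17  0.4  -1.07  2.25  1.42  0.66 -0.19]
box (0.488, 0.264) 0.2 0.06 [-1.51  0.3   0.81  2.29  0.74  0.24  0.16]
```

```bash
sed -i 's/radians(34)/radians(30)/' h.py; cat > kin.py <<'E'
import numpy as np,os
from scipy.optimize import least_squares
from scipy.spatial.transform import Rotation as R
AX=np.array([[0,0,-1],[0,1,0],[0,0,-1],[0,1,0],[0,0,-1],[0,1,0],[0,0,-1]],float)
M0=np.c_[[0,1,0],[-1,0,0],[0,0,1]].astype(float)
LO=np.array([-2.7,-.37,-1.27,.24,-1.31,.19,-2.76]);HI=np.array([2.7,2.16,1.26,2.4,4.45,1.91,2.76])
def fk(q,P):
    Q=P.reshape(8,3); p=Q[7].copy(); m=M0.copy()
    for i in range(6,-1,-1):
        r=R.from_rotvec(AX[i]*q[i]).as_matrix(); p=r@(p-Q[i])+Q[i]; m=r@m
    return p,m
def res(q,p,m,P):
    a,b=fk(q,P); return np.r_[a-p,.3*R.from_matrix(m.T@b).as_rotvec()]
P=np.load("P.npy") if os.path.exists("P.npy") else None
def ik(p,rv,seed,w=.01,pull=None):
    m=R.from_rotvec(rv).as_matrix(); mid=seed if pull is None else pull; S=np.clip(seed,LO+.04,HI-.04)
    f=lambda q:np.r_[100*res(q,p,m,P),w*(q-mid)]
    s=least_squares(f,S,bounds=(LO+.03,HI-.03)); return s.x,np.linalg.norm(res(s.x,p,m,P))
E
python3 - <<'E'
from h import *; import kin
S=[]
rng=np.random.default_rng(0)
while len(S)<30:
    p=np.array([rng.uniform(.35,.6),rng.uniform(-.4,.4),rng.uniform(.1,.4)]); rv=att(rng.uniform(-1,1),rng.uniform(-.3,.4))[0]
    q=bot.ik(p,rv)
    if q is not None: S.append((q,p,R.from_rotvec(rv).as_matrix()))
S.append((bot.current_q(),bot.current_tool_pos(),R.from_rotvec(bot.current_tcp_rot()).as_matrix()))
x0=np.zeros((8,3)); x0[1,2]=.36;x0[3,2]=.78;x0[5,2]=1.18;x0[7,2]=1.45
s=kin.least_squares(lambda P:np.concatenate([kin.res(*t,P) for t in S]+[1e-5*(P-x0.ravel())]),x0.ravel())
print(s.cost, s.x.reshape(8,3).round(3).tolist(), np.abs(np.concatenate([kin.res(*t,s.x) for t in S])).max())
np.save("P.npy",s.x)
E
```

```text
3.682725126164753e-12 [[-0.0, -0.0, -0.0], [0.0, 0.0, 0.348], [0.0, -0.024, -0.0], [0.0, 0.0, 0.853], [-0.0, -0.045, -0.0], [-0.0, -0.0, 1.299], [-0.0, -0.045, 0.0], [-0.0, -0.045, 1.668]] 3.66239261140322e-11
```

```bash
cat >> h.py <<'E'
C=dict(a=np.array([.643,.1445]),b=np.array([.6535,.031]),c=np.array([.6595,-.0925]))
BOX=np.array([.490,.263]); BOARD=np.array([.453,-.289])
rx=np.array([np.cos(yaw),np.sin(yaw)]); ZG=.086
def back(p,d): return p-rx*d
E
cat > plan.py <<'E'
from h import *; import kin
rng=np.random.default_rng(1)
bo=BOARD*(1+.02/np.linalg.norm(BOARD)); bx=BOX*(1+.01/np.linalg.norm(BOX))
def poses(psb,psx):
    k=[]
    for n in"abc": k+=[(C[n],ZG,yaw),(C[n],ZG+.02,yaw),(back(C[n],.11),ZG+.02,yaw),(back(C[n],.11),.19,yaw)]
    k+=[(bo,ZG+.012,psb),(bo,.19,psb),(bx,ZG+.005,psx),(bx,.19,psx)]
    return k
best={}
names=[n+s for n in"abc" for s in(" g"," l"," o"," u")]+["board","boardu","box","boxu"]
mg=lambda q:np.min(np.minimum(q-kin.LO,kin.HI-q))
for trial in range(14):
    q0=rng.uniform(np.maximum(kin.LO,[-1,.3,-1.1,1.8,1,.3,-2.7]),np.minimum(kin.HI,[1,1,1.1,2.3,4.4,.8,2.7]))
    p,r=tcp(C["b"],ZG,yaw); q,e=kin.ik(p,r,q0)
    if e>1e-4: continue
    key=tuple(q.round(1)); out=[]
    for (xy,z,ps),n in zip(poses(-.25,.25),names):
        p,r=tcp(xy,z,ps); s,e=kin.ik(p,r,q,.02); out.append((n,e<2e-4 and round(mg(s),2),np.abs(s-q).max().round(1)))
    print(q.round(2),mg(q).round(2),out)
E
python3 plan.py
```

```text
[ 0.61  0.8  -0.97  2.05  1.68  0.6   0.12] 0.3 [('a g', np.float64(0.27), np.float64(0.2)), ('a l', np.float64(0.25), np.float64(0.2)), ('a o', np.float64(0.13), np.float64(0.4)), ('a u', np.float64(0.03), np.float64(0.3)), ('b g', np.float64(0.3), np.float64(0.0)), ('b l', np.float64(0.28), np.float64(0.1)), ('b o', np.float64(0.1), np.float64(0.3)), ('b u', np.float64(0.03), np.float64(0.4)), ('c g', np.float64(0.27), np.float64(0.3)), ('c l', np.float64(0.28), np.float64(0.4)), ('c o', np.float64(0.15), np.float64(0.3)), ('c u', np.float64(0.03), np.float64(0.6)), ('board', np.float64(0.03), np.float64(0.7)), ('boardu', np.float64(0.03), np.float64(1.0)), ('box', np.float64(0.15), np.float64(0.4)), ('boxu', np.float64(0.03), np.float64(0.3))]
[ 0.37  0.65 -0.63  2.06  1.64  0.36  0.03] 0.17 [('a g', np.float64(0.33), np.float64(0.2)), ('a l', np.float64(0.33), np.float64(0.2)), ('a o', np.float64(0.12), np.float64(0.4)), ('a u', np.float64(0.17), np.float64(0.4)), ('b g', np.float64(0.17), np.float64(0.0)), ('b l', np.float64(0.17), np.float64(0.1)), ('b o', np.float64(0.09), np.
[... 4272 characters left out ...]
p.float64(0.29), np.float64(0.2)), ('a l', np.float64(0.29), np.float64(0.2)), ('a o', np.float64(0.12), np.float64(0.4)), ('a u', np.float64(0.17), np.float64(0.4)), ('b g', np.float64(0.14), np.float64(0.0)), ('b l', np.float64(0.14), np.float64(0.1)), ('b o', np.float64(0.09), np.float64(0.3)), ('b u', np.float64(0.14), np.float64(0.5)), ('c g', np.float64(0.03), np.float64(0.4)), ('c l', np.float64(0.09), np.float64(0.5)), ('c o', np.float64(0.03), np.float64(0.5)), ('c u', np.float64(0.08), np.float64(0.8)), ('board', np.float64(0.03), np.float64(1.0)), ('boardu', np.float64(0.03), np.float64(1.3)), ('box', np.float64(0.16), np.float64(0.4)), ('boxu', np.float64(0.21), np.float64(0.4))]
```

```bash
cat >> h.py <<'E'
import kin
bo=BOARD*(1+.02/np.linalg.norm(BOARD)); bx=BOX*(1+.01/np.linalg.norm(BOX))
QP=np.array([.61,.8,-.97,2.05,1.68,.6,.12])
def solve(pose,seed,w=.02):
    q,e=kin.ik(pose[0],pose[1],seed,w)
    if e>3e-4: raise RuntimeError(("ik",pose,e))
    return q
def path(q0,q1,n=9):
    for t in np.linspace(0,1,n):
        p,m=kin.fk(q0+(q1-q0)*t,kin.P); w=p-m[:,2]*.37; yield p,w,np.degrees(np.arccos(-m[2,2])),np.degrees(np.arctan2(m[1,2],m[0,2]))
def show(q0,q1,n=7):
    for p,w,a,b in path(q0,q1,n): print(" tcp",p.round(3),"wr",w.round(2),"lean",round(a),"az",round(b))
def pre(n,d=.12):
    p,r=tcp(C[n],ZG,yaw); return p-att(yaw)[1]*d,r
E
python3 - <<'E'
from h import *
q=bot.current_q()
mg=lambda q:np.min(np.minimum(q-kin.LO,kin.HI-q)).round(2)
qa=solve(pre("a"),QP); print("pre a",qa.round(2),mg(qa)); show(q,qa)
for n in "abc":
    qp=solve(pre(n),QP); qg=solve(tcp(C[n],ZG,yaw),qp); ql=solve(tcp(C[n],ZG+.015,yaw),qg); qo=solve(tcp(back(C[n],.09),ZG+.015,yaw),ql); qu=solve(tcp(back(C[n],.09),.155,yaw),qo)
    print(n,*[mg(x) for x in(qp,qg,ql,qo,qu)],qu.round(2))
    for nm,xy,dz,pl in [("board",bo,.012,(-.5,-.25,0,.25)),("box",bx,.005,(.5,.25,0))]:
        for ps in pl:
            try:
                q1=solve(tcp(xy,.155,ps),qu); q2=solve(tcp(xy,ZG+dz,ps),q1)
                pp=list(path(qu,q1,15)); print("  ",nm,ps,mg(q1),mg(q2),"minz",min(x[0][2] for x in pp).round(3),"lean",min(x[2] for x in pp).round(),max(x[2] for x in pp).round(),"dq",np.abs(q1-qu).max().round(2))
            except RuntimeError as e: print("  ",nm,ps,"no")
E
```

```text
pre a [ 0.54  0.59 -1.19  2.11  1.38  0.74  0.11] 0.08
 tcp [0.444 0.483 0.254] wr [0.26 0.26 0.49] lean 51 az 51
 tcp [0.503 0.457 0.248] wr [0.29 0.25 0.47] lean 53 az 43
 tcp [0.56  0.41  0.238] wr [0.31 0.24 0.46] lean 53 az 34
 tcp [0.605 0.343 0.221] wr [0.34 0.22 0.45] lean 51 az 24
 tcp [0.627 0.268 0.2  ] wr [0.37 0.2  0.45] lean 47 az 14
 tcp [0.623 0.196 0.18 ] wr [0.39 0.17 0.47] lean 39 az 6
 tcp [0.595 0.141 0.169] wr [0.41 0.13 0.49] lean 30 az 4
a 0.08 0.24 0.23 0.16 0.05 [ 0.54  0.65 -1.22  2.2   1.54  0.77 -0.06]
   board -0.5 0.15 0.13 minz 0.129 lean 29.0 30.0 dq 0.78
   board -0.25 0.03 0.09 minz 0.127 lean 28.0 30.0 dq 1.05
   board 0 0.03 0.08 minz 0.117 lean 24.0 30.0 dq 1.41
   board 0.25 0.03 0.17 minz 0.108 lean 20.0 30.0 dq 2.0
   box 0.5 0.03 0.11 minz 0.133 lean 30.0 30.0 dq 0.23
   box 0.25 0.03 0.12 minz 0.134 lean 30.0 30.0 dq 0.26
   box 0 0.07 0.16 minz 0.133 lean 30.0 30.0 dq 0.38
b 0.04 0.21 0.19 0.11 0.03 [ 0.85  0.65 -1.24  2.23  1.53  0.64  0.18]
   board -0.5 0.16 0.13 minz 0.132 lean 30.0 30.0 dq 0.54
   board -0.25 0.03 0.09 minz 0.131 lean 29.0 30.0 dq 0.74
   board 0 0.03 0.08 minz 0.123 lean 26.0 30.0 dq 1.17
   board 0.25 0.03 0.17 minz 0.116 lean 23.0 30.0 dq 1.75
   box 0.5 0.03 0.11 minz 0.134 lean 30.0 30.0 dq 0.45
   box 0.25 0.03 0.12 minz 0.133 lean 30.0 30.0 dq 0.57
   box 0 0.05 0.15 minz 0.131 lean 29.0 30.0 dq 0.68
c 0.03 0.2 0.18 0.12 0.03 [ 1.14  0.69 -1.24  2.18  1.42  0.53  0.57]
   board -0.5 0.13 0.13 minz 0.133 lean 30.0 30.0 dq 0.33
   board -0.25 0.05 0.1 minz 0.134 lean 30.0 30.0 dq 0.44
   board 0 0.03 0.08 minz 0.13 lean 29.0 30.0 dq 0.78
   board 0.25 0.03 0.17 minz 0.123 lean 26.0 30.0 dq 1.37
   box 0.5 0.03 0.11 minz 0.133 lean 29.0 30.0 dq 0.74
   box 0.25 0.03 0.12 minz 0.128 lean 28.0 30.0 dq 0.85
   box 0 0.04 0.14 minz 0.124 lean 27.0 30.0 dq 0.97
```

```bash
sed -i 's/^QP=.*/QP=np.array([.5,.72,-.82,2.05,1.65,.48,.07])/' h.py; python3 - <<'E'
from h import *
q=bot.current_q()
qa=solve(pre("a"),QP)
qv=qa.copy(); qv[1]-=.45; qv[3]+=.1; qv[5]-=.2
m=(q+qv)/2; m[1]=-.25
print(qa.round(2),qv.round(2))
show(q,m,5);print();show(m,qv,5);print();show(qv,qa,5)
E
```

```text
[ 0.45  0.5  -1.05  2.12  1.31  0.63  0.14] [ 0.45  0.05 -1.05  2.22  1.31  0.43  0.14]
 tcp [0.444 0.483 0.254] wr [0.26 0.26 0.49] lean 51 az 51
 tcp [0.486 0.459 0.339] wr [0.26 0.23 0.53] lean 59 az 45
 tcp [0.517 0.422 0.422] wr [0.25 0.21 0.57] lean 66 az 38
 tcp [0.534 0.376 0.497] wr [0.23 0.19 0.61] lean 72 az 31
 tcp [0.537 0.331 0.56 ] wr [0.21 0.18 0.64] lean 78 az 24

 tcp [0.537 0.331 0.56 ] wr [0.21 0.18 0.64] lean 78 az 24
 tcp [0.567 0.292 0.502] wr [0.23 0.18 0.62] lean 71 az 18
 tcp [0.585 0.25  0.441] wr [0.26 0.18 0.6 ] lean 64 az 12
 tcp [0.589 0.21  0.382] wr [0.28 0.17 0.59] lean 56 az 7
 tcp [0.58  0.176 0.328] wr [0.3  0.16 0.58] lean 48 az 4

 tcp [0.58  0.176 0.328] wr [0.3  0.16 0.58] lean 48 az 4
 tcp [0.589 0.166 0.292] wr [0.33 0.15 0.56] lean 44 az 4
 tcp [0.595 0.157 0.253] wr [0.36 0.14 0.54] lean 39 az 4
 tcp [0.597 0.148 0.212] wr [0.39 0.14 0.52] lean 35 az 4
 tcp [0.595 0.141 0.169] wr [0.41 0.13 0.49] lean 30 az 4
```

```bash
python3 - <<'E'
from h import *
q=bot.current_q()
qv=solve(tcp(back(C["a"],.16),.24,yaw),QP); m=(q+qv)/2; m[1]=-.2
print(qv.round(2)); show(m,qv,5)
bot.set_joints(m); bot.set_joints(qv); print(bot.current_clock())
bot.set_joints(solve(pre("a"),bot.current_q()))
print(bot.current_clock(),bot.current_tool_pos(),pre("a")[0],bot.current_q().round(2))
cv2.imwrite("pics/w1.png",bot.read_camera("wrist")[:,:,::-1])
E
```

```text
[ 0.68  0.18 -1.24  2.27  0.92  0.49  0.35]
 tcp [0.551 0.292 0.496] wr [0.22 0.18 0.61] lean 72 az 19
 tcp [0.568 0.239 0.416] wr [0.25 0.18 0.59] lean 62 az 11
 tcp [0.563 0.189 0.338] wr [0.27 0.17 0.57] lean 52 az 5
 tcp [0.536 0.152 0.27 ] wr [0.29 0.15 0.55] lean 41 az 1
 tcp [0.495 0.135 0.219] wr [0.31 0.12 0.54] lean 30 az 4
5.65
6.175 [0.59479132 0.14301408 0.16876932] [0.59509648 0.14145819 0.16913844] [ 0.41  0.48 -1.    2.12  1.28  0.6   0.15]
```

View pics/w1.png

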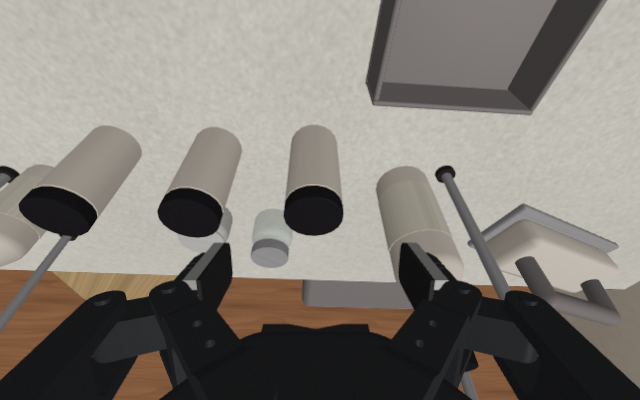

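The wrist view is upside down. The lid tops are a (314,213), b (191,212) and c (58,211), and the fingers are centred at column 315. I'll compare these with the predicted positions.

```bash
python3 - <<'E'
from h import *
m=bot.camera_model("wrist"); K,D,M=np.array(m["intrinsics"]),np.array(m["D"]),np.array(m["mount"])
T=np.eye(4);T[:3,:3]=R.from_rotvec(bot.current_tcp_rot()).as_matrix();T[:3,3]=bot.current_tool_pos()
W=T@M
for n,px in dict(a=(314,213),b=(191,212),c=(58,211)).items():
    u=cv2.undistortPoints(np.array([[px]],float),K,D)[0,0]; d=W[:3,:3]@np.r_[u,1]; c=W[:3,3]
    print(n,(c+d*(.118-c[2])/d[2]).round(4),C[n])
E
```

```text
a [0.64   0.1443 0.118 ] [0.643  0.1445]
b [0.646  0.0321 0.118 ] [0.6535 0.031 ]
c [ 0.6526 -0.0891  0.118 ] [ 0.6595 -0.0925]
```

```bash
cat >> h.py <<'E'
C=dict(a=np.array([.642,.1445]),b=np.array([.6515,.0315]),c=np.array([.6575,-.091]))
def fz(n=6):
    s=[]
    for _ in range(n): bot.wait(.03); s.append(bot.current_force())
    return np.mean(s,0)
def grasp(n):
    bot.move_linear(*tcp(C[n],ZG,yaw),v=.12); bot.wait(.2)
    f0=fz(); bot.command_gripper(0.0); print("open",bot.current_opening(),"grip",bot.current_grip_force())
    bot.move_linear(*tcp(C[n],ZG+.015,yaw),v=.05); bot.wait(.4)
    w=f0-fz(); print(n,"force diff",w.round(2),"t",bot.current_clock()); return w[2]
def carry(n,xy,dz,ps):
    bot.move_linear(*tcp(back(C[n],.09),ZG+.015,yaw),v=.15)
    q0=bot.current_q(); qu=solve(tcp(back(C[n],.09),.155,yaw),q0); bot.set_joints(qu)
    q1=solve(tcp(xy,.155,ps),qu); print([np.round(x[2]) for x in path(qu,q1)]); bot.set_joints(q1); bot.wait(.2)
    bot.move_linear(*tcp(xy,ZG+dz+.008,ps),v=.15); down(xy,ZG+dz,ps)
def down(xy,z,ps):
    bot.wait(.2); hit=bot.move_linear(*tcp(xy,z-.004,ps),v=.02,force_limit=3); print("touch",hit,bot.current_tool_pos()[2]-tcp(xy,z,ps)[0][2])
def release(ps,d=.13):
    bot.command_gripper(1.0); bot.wait(.2)
    bot.move_linear(bot.current_tool_pos()-att(ps)[1]*d,v=.2); print("clock",bot.current_clock())
E
python3 - <<'E'
from h import *
grasp("a"); print(bot.current_tool_pos(),tcp(C["a"],ZG+.015,yaw)[0])
cv2.imwrite("pics/w2.png",bot.read_camera("wrist")[:,:,::-1])
E
```

```text
open 0.6036237648001505 grip 60.4464394277602
a force diff [0.   0.29 3.11] t 9.2583
[0.65395478 0.14529238 0.08018582] [0.65397588 0.14526045 0.08021539]
```

View pics/w2.png

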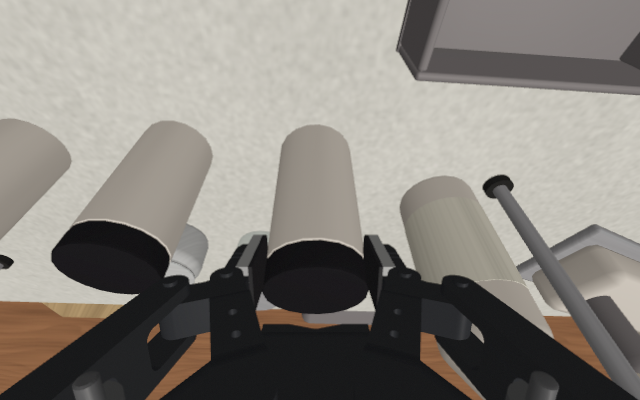

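Canister a is held squarely, with its lid centred at (315,275). The 3.1 N reading makes it the half-full one, so I'll put it back and weigh b.

```bash
python3 - <<'E'
from h import *
down(C["a"],ZG,yaw); release(yaw,.12)
bot.move_linear(*pre("b"),v=.2); print(bot.current_q().round(2))
w=grasp("b")
E
```

```text
touch True 0.0014266039391203217
clock 11.575
[ 0.69  0.45 -1.    2.14  1.2   0.45  0.43]
open 0.5987400776045979 grip 59.65359801972227
b force diff [-0.34  0.01  5.03] t 15.325
```

The 5.0 N reading makes b the full one, so it goes to the board.

```bash
python3 - <<'E'
from h import *
carry("b",bo,.012,-.5)
print(bot.current_force(),bot.current_tool_pos(),bot.current_clock())
E
```

```text
[np.float64(30.0), np.float64(30.0), np.float64(30.0), np.float64(30.0), np.float64(30.0), np.float64(30.0), np.float64(30.0), np.float64(30.0), np.float64(30.0)]
touch True 0.0015001976822000135
[-3.2083379   1.72317414  6.33759433] [ 0.48060604 -0.30581247  0.07871559] 19.1333
```

```bash
python3 - <<'E'
from h import *
release(-.5,.12)
q=bot.current_q(); qa=solve(tcp(back(C["c"],.15),.16,yaw),q); show(q,qa,5); bot.set_joints(qa)
bot.move_linear(*pre("c"),v=.2)
cv2.imwrite("pics/w3.png",np.hstack([bot.read_camera("wrist")[:,:,::-1]]))
grasp("c")
E
```

```text
clock 20.9833
 tcp [ 0.426 -0.276  0.181] wr [ 0.26 -0.19  0.5 ] lean 30 az -29
 tcp [ 0.455 -0.238  0.171] wr [ 0.28 -0.17  0.49] lean 30 az -21
 tcp [ 0.481 -0.195  0.161] wr [ 0.3  -0.15  0.48] lean 30 az -13
 tcp [ 0.503 -0.149  0.15 ] wr [ 0.32 -0.13  0.47] lean 30 az -5
 tcp [ 0.52  -0.1    0.139] wr [ 0.34 -0.11  0.46] lean 30 az 4
open 0.5950149712687519 grip 58.31010287758545
c force diff [ 0.17 -0.25  1.68] t 25.4833
```

View pics/w3.png

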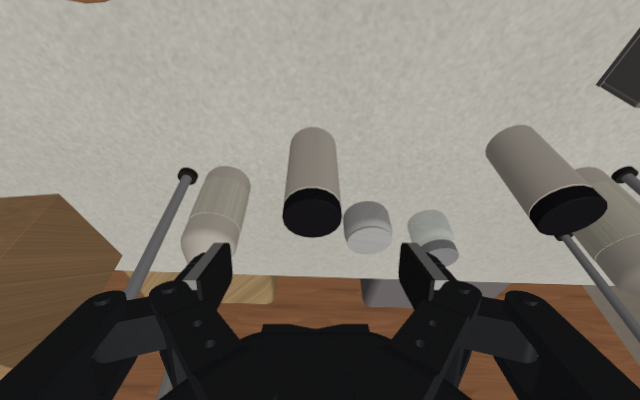

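Before the grasp, c was centred at column 313 and a was standing upright at (568,210) under the rack. At 1.7 N, c is the near-empty one, so it goes to the box.

```bash
python3 - <<'E'
from h import *
carry("c",bx,.005,0.0)
print(bot.current_force(),bot.current_clock())
release(0.0,.12)
bot.move_linear(bot.current_tool_pos()+np.array([-.05,0,.08]),v=.2)
a,b=bot.read_camera("top")[130:330,150:470],bot.read_camera("scene")[130:400,200:440]
cv2.imwrite("pics/f.png",np.vstack([cv2.resize(a,(480,300),interpolation=3),cv2.resize(b,(267,300))if 0 else np.pad(cv2.resize(b,(267,300)),((0,0),(0,213),(0,0)))])[:,:,::-1])
E
```

```text
[np.float64(30.0), np.float64(28.0), np.float64(27.0), np.float64(26.0), np.float64(26.0), np.float64(26.0), np.float64(27.0), np.float64(28.0), np.float64(30.0)]
touch True 0.0013413552778215598
[-1.55490372 -0.19004733  5.68803496] 29.45
clock 30.8417
```

View pics/f.png

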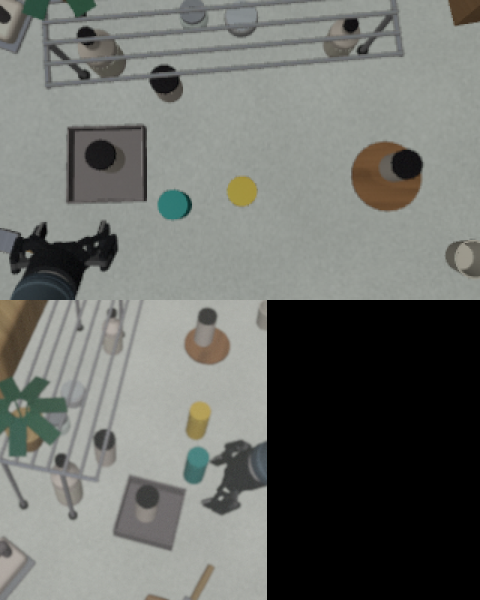

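The final view shows b upright on the board (lid at (406,164)), c upright in the box (lid at (100,155)) and a upright under the rack. The hand is clear. I'll check the offsets, then hand in.

```bash
python3 - <<'E'
from h import *
d=at("top",(406/1.5+150,164/1.5+130),.13)-BOARD; x=at("top",(100/1.5+150,155/1.5+130),.123)-BOX
print(d,np.linalg.norm(d),x,bot.current_clock())
if np.linalg.norm(d)<.042 and abs(x).max()<.045: bot.wait(.5); print(bot.sign_off())
E
```

```text
[ 0.01512808 -0.01083074] 0.018605476243290935 [ 0.00989373 -0.00122144] 31.5667
the job is handed in; nothing more can be done
None
```

I handed the job in at about 32 s: the full canister (b, about 5.0 N) stands on the board, the all-but-empty one (c, about 1.7 N) is in the refill box, and the half-full one (a, about 3.1 N) is back under the rack, all upright in the last pictures; no verdict came back.

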